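# Switch on the wall lights under the desk shelf

### The job

Turn on the hexagonal wall lights: reach under the front lip of the raised desk shelf and, from below, push the paddle of the blue clip-on switch all the way up, then take the hand away. The paddle stays up by itself. Do not press the red or the white switch.

Things in the scene. Friction and masses are not known exactly. Their poses are not given: they have to be found in the camera images.
- desk_shelf: Dark wooden shelf across the desk: board 640 mm long, 200 deep, 18 thick, underside 160 mm above the desk, on end panels. Origin: middle of its front edge, at desk height; x into the shelf, y along the lip, z up. The open front, with three clip-on switches on the lip, faces away from the robot; only things under 40 mm lie close before it. Ornaments on it reach 250 mm above the desk
- blue_switch (a joint): Blue switch. Its 50 mm wide blue top plate on the lip (top 182 mm above the desk, from 4 mm before the board's edge to 40 behind) shows from above; right beneath, under the lip, hangs its blue paddle. Value: paddle's rise in m, 0 = off (underside 110 mm above the desk), 0.014 = on, hard stop. Starts at 0 to 0.003, about 4 N friction, no spring: stays where left
- blue_pad (a point): Centre of the blue paddle's underside, moves with it; axes as the shelf's. Paddle: level plate 50 mm along the lip, 32 deep, 6 thick; front edge 4 mm behind the board's edge, 8 behind the clip's front face. Clip and lip before it end 46 mm above this point (32 when on). Fingers tilted 45 degrees, pointing down and into the shelf, back towards the robot, fit under the lip
- red_switch (a joint): Red switch, same make and size as the blue one, elsewhere on the same lip: rise of its paddle in m, 0 = off (down), 0.014 = on (up). It starts off and must stay off. Only the colour tells the three switches apart; their order along the lip changes
- white_switch (a joint): White switch, same make and size as the blue one, elsewhere on the same lip: rise of its paddle in m, 0 = off (down), 0.014 = on (up). It starts off and must stay off. Only the colour tells the three switches apart; their order along the lip changes

How it is judged:
By the outcome, as a careful person would: the job done as asked, in the order asked, and still so for the second after the job is handed in, with the robot touching nothing.
It also fails if it takes over 38 s, if anything falls off the work surface, if the arm or the gripper's body presses on something with over 40 N, if the wrist force passes 120 N, or if a joint passes its speed limit or range.

### The arm

A 6-joint arm with a two-finger parallel gripper is mounted at the origin on the work surface. World frame = base frame: x ahead of the robot, y to its left, z up, the work surface at z = 0. Lengths are in m, angles in rad, forces in N, time in s.
With the tool pointing down it reaches from about 0.35 to 1 m from the base axis. Payload 7.1 kg.
Tool frame: the origin (TCP) lies at the very end of the fingers, on their centre line; the grasp point (between the pads) lies 19 mm behind it (ctrl.grasp_offset is the distance from the TCP to the grasp point, in m); z points along the fingers, y is the line along which they close (so a half turn about z gives the same grasp; the last joint's range is limited). The gripper opens to 85 mm and grips with 20 to 120 N. Pads are 22 mm wide; open, the fingers measure 114 mm over their backs; the gripper's body (76 mm by 85 mm) begins 54 mm behind the grasp point. The pads swing forward as they close: fully open they stand 13 mm farther back than shut.
Start: joints at [1.207, 0.423, 1.63, -0, 1.089, -0.019], TCP at [0.211, 0.588, 0.231] pointing down, gripper open.
Joint ranges: [-3, 3], [-0.9, 2.11], [0.09, 2.58], [-1.31, 4.45], [0.11, 2.69], [-2.54, 2.54]. Speed limits (rad/s): [2.39, 2.39, 3.01, 3.14, 3.14, 3.14].

### API

Orientations are given as a rotation vector (axis times angle).
In Python, from bench import ctrl, cams gives the robot as it stands (ctrl), with the cameras (cams).
- The arm moves only by the shell command python3 jog.py 'ROWS' [OPENING]. ROWS is a JSON list of rows, 1 to 5 of them, each an object with the fields trans (a list: dx, dy, dz in m), turn_vec (a list: a rotation vector rx, ry, rz in rad); a field left out counts as zero; each row shifts and turns the commanded pose from where the row before left it, along the tool's axes as they then stand; what a row does not reach is not made up. A row lasts 1/8 s, in which the tool goes at most 0.0625 m and 0.188 rad, less where a joint would pass 70% of its speed; a pose out of reach is approached as far as the arm can. OPENING is the finger opening in m, set as the command begins (- or left out keeps the last). The fingers move at their own pace and stop on an object; the grip force is fixed at half the most. Time passes only in rows, so rows that do not move let the fingers close. It prints the time, the measured TCP pose, the force, the opening and the grip force at its end. Input that does not fit is refused with a message, and nothing moves.
- ctrl.read_state(): the state, without advancing time (a new reading comes with each control period).
- cams.read_camera(name): name is "side" or "top"; returns a dict with "image" (400x640x3 uint8, blue, green, red), "K" (3x3 intrinsics, pixels), "R" (3x3) and "t" (3): a world point X has camera coordinates R X + t. Camera axes: x right, y down, z forward; pixel columns grow to the right and rows downward; lengths in m; the calibration is good to about 2 mm. A picture is of the moment at which its call begins. There is no depth.
- ctrl.job_done(): hands the job in; it is judged then, once.
The state is a dict: "t": time; "joint_pos": joint angles; "joint_velocities": joint speeds; "joint_efforts": joint torques, N m; "tool_pos": TCP position; "tcp_rot": TCP orientation; "force": force on the tool from outside, world axes, zero at the start; "wrist_torque": the same for the moment, N m; "grip_width": finger opening in m; "grasp_force": force on a finger pad.
Only numpy, scipy, OpenCV 4.12 (cv2) and the standard library are available. Lean on these libraries where they do the work, as an engineer would, in place of code of your own. Each camera call takes 0.05 s, during which the arm holds its last target. There are 200 camera calls.

## Working session

There is one attempt and no reset: what is moved stays moved. The work goes in short steps, Python scripts to look and compute and a shell command to move; the robot and the scene stay as the last step left them, time stands still between calls to the robot, and variables do not carry over. Pictures are saved under pics/ and viewed, at most 10 in all, crops included, and the job is handed in when it is done.

```bash
ls; mkdir -p pics; python3 - <<'E'
from bench import ctrl, cams
import cv2,numpy as np
for n in("side","top"):
    c=cams.read_camera(n);cv2.imwrite(f"pics/{n}0.png",c["image"]);np.savez(f"{n}0.npz",**c)
    print(n,c["K"].tolist(),c["R"].round(4).tolist(),c["t"], -c["R"].T@c["t"])
s=ctrl.read_state();print(s)
E
```

```text
bench.py
jog.py
pics
side [[498.54243305784337, 0.0, 322.55624382592066], [0.0, 498.54243305784337, 198.71051303815142], [0.0, 0.0, 1.0]] [[-0.7212, -0.6925, -0.0192], [-0.5111, 0.5506, -0.66], [0.4676, -0.4662, -0.751]] [0.39630836 0.3046271  0.57318296] [0.17348712 0.37392874 0.63912143]
top [[419.9442956639456, 0.0, 326.06092746862413], [0.0, 419.9442956639456, 196.49830747337896], [0.0, 0.0, 1.0]] [[0.0331, -0.9994, 0.0045], [-0.978, -0.0333, -0.2057], [0.2057, 0.0024, -0.9786]] [-0.01495142  0.54401736  0.76065972] [0.37606402 0.00132583 0.85636192]
{'t': 0.1, 'joint_pos': array([ 1.20698030e+00,  4.23773718e-01,  1.63059766e+00,  6.45596078e-06,
        1.08861826e+00, -1.89336384e-02]), 'joint_velocities': array([-0.00036732, -0.00207673, -0.00205879,  0.00074845,  0.00097227,
        0.00040194]), 'joint_efforts': array([ 1.05984833e-03, -5.58426511e+01, -2.82444924e+01,  1.14945565e-04,
        3.02771543e-03,  1.57039506e-05]), 'tool_pos': array([0.21106402, 0.58776105, 0.23062388]), 'tcp_rot': array([-5.39017075e-01, -3.09473030e+00,  2.15242185e-03]), 'force': array([-0.08405558,  0.01823   , -0.19448642]), 'wrist_torque': array([-0.01292615, -0.05510025, -0.02358681]), 'grasp_force': 0.0, 'grip_width': 0.08559334705683518}
```

View pics/side0.png

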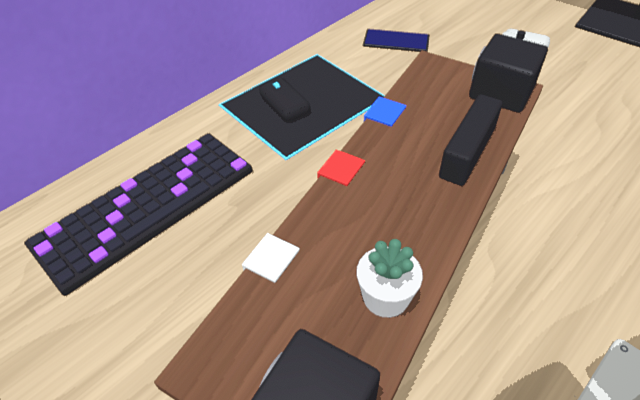

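View pics/top0.png

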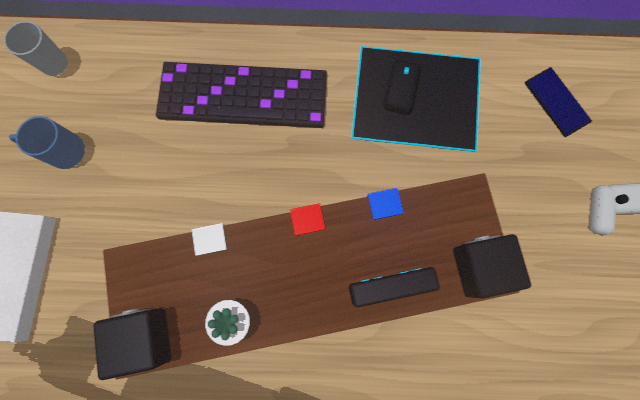

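The side view shows the blue plate at about (385,110), with red at (341,167) and white at (271,257). In the top view, blue is at (385,204), red at (308,219) and white at (209,239). The shelf's lip faces away from the robot. Next I'll triangulate the plate corners from both views.

```bash
cat > h.py <<'E'
import numpy as np,cv2
def masks(im):
    h=cv2.cvtColor(im,cv2.COLOR_BGR2HSV)
    return dict(blue=cv2.inRange(h,(100,120,170),(118,255,255)),red=cv2.inRange(h,(0,180,170),(6,255,255))|cv2.inRange(h,(174,180,170),(180,255,255)),white=cv2.inRange(h,(0,0,225),(180,25,255)))
def quad(m):
    m=cv2.morphologyEx(m,cv2.MORPH_OPEN,np.ones((3,3)))
    cs=[c for c in cv2.findContours(m,0,2)[0] if 300<cv2.contourArea(c)<2500]
    out=[]
    for c in cs:
        q=cv2.approxPolyDP(c,0.06*cv2.arcLength(c,True),True)[:,0]
        if len(q)==4: out.append((cv2.contourArea(c),q.astype(float)))
    return out
def ray(c,p):
    d=c["R"].T@np.linalg.solve(c["K"],[p[0],p[1],1]);return -c["R"].T@c["t"],d/np.linalg.norm(d)
def plane(c,p,z):
    o,d=ray(c,p);return o+d*(z-o[2])/d[2]
def tri(c1,p1,c2,p2):
    A=np.zeros((3,3));b=np.zeros(3)
    for c,p in((c1,p1),(c2,p2)):
        o,d=ray(c,p);M=np.eye(3)-np.outer(d,d);A+=M;b+=M@o
    return np.linalg.solve(A,b)
E
python3 - <<'E'
from h import *
np.set_printoptions(precision=4,suppress=True)
S=dict(np.load("side0.npz"));T=dict(np.load("top0.npz"))
ms,mt=masks(S["image"]),masks(T["image"])
for k in ms:
    a,b=quad(ms[k]),quad(mt[k])
    print(k,[(x[0],x[1].mean(0)) for x in a],[(x[0],x[1].mean(0)) for x in b])
    qa=min(a,key=lambda x:np.ptp(x[1],0).max()*0+abs(x[1].mean(0)[0]-{'blue':385,'red':341,'white':271}[k]))[1]
    qb=min(b,key=lambda x:abs(x[1].mean(0)[0]-{'blue':385,'red':308,'white':209}[k]))[1]
    pa=np.array([plane(S,p+0.0,.182) for p in qa]);pb=np.array([plane(T,p,.182) for p in qb])
    P=[]
    for p,x in zip(qb,pb):
        i=np.linalg.norm(pa-x,axis=1).argmin();P.append(tri(S,qa[i],T,p))
    P=np.array(P);print("tri\n",P,P.mean(0));print("plane side",pa.mean(0),"top",pb.mean(0))
E
```

```text
blue [(691.0, array([384.5, 111. ]))] [(743.5, array([385.  , 203.25]))]
tri
 [[ 0.5368 -0.1116  0.1813]
 [ 0.5256 -0.0662  0.1773]
 [ 0.4851 -0.0765  0.1792]
 [ 0.4947 -0.1211  0.1833]] [ 0.5105 -0.0938  0.1803]
plane side [ 0.5095 -0.0921  0.182 ] top [ 0.51   -0.0938  0.182 ]
red [] [(760.0, array([307.25, 218.75]))]Traceback (most recent call last):
  File "<stdin>", line 8, in <module>
ValueError: min() iterable argument is empty
```

```bash
python3 - <<'E'
from h import *
from scipy.spatial.transform import Rotation as Ro
np.set_printoptions(precision=4,suppress=True)
T=dict(np.load("top0.npz"));C={}
for k,m in masks(T["image"]).items():
    n,l,st,ce=cv2.connectedComponentsWithStats(m)
    t={'blue':(385,204),'red':(308,219),'white':(209,239)}[k]
    i=1+np.linalg.norm(ce[1:]-t,axis=1).argmin();C[k]=plane(T,ce[i],.182);print(k,ce[i],st[i],C[k])
u=C["white"]-C["blue"];u/=np.linalg.norm(u)
xs=np.array([-u[1],u[0],0]); xs=-xs if xs[0]>0 else xs
print("lip dir",u,"into shelf",xs)
z=(xs+[0,0,-1])/2**.5
from bench import ctrl, cams
R0=Ro.from_rotvec(ctrl.read_state()["tcp_rot"])
for s in(1,-1):
    y=s*u;R=np.stack([np.cross(y,z),y,z],1);rv=Ro.from_matrix(R)
    print(s,"target rv",rv.as_rotvec(),"turn tool axes",(R0.inv()*rv).as_rotvec())
print(R0.as_matrix())
E
python3 - <<'E'
from h import *
from scipy.spatial.transform import Rotation as Ro
np.set_printoptions(precision=3,suppress=True)
E=lambda s,a:Ro.from_euler(s,a)
q=[1.207,.4238,1.6306,0,1.0886,-.0189]
print((E('z',q[0])*E('y',q[1]+q[2])*E('z',q[3])*E('y',q[4])*E('z',q[5]+np.pi/2)).as_matrix())
u=np.array([-.238,.9713,0]);xs=np.array([-.9713,-.238,0]);z=(xs-[0,0,1])/2**.5
for s in(1,-1):
    y=s*u;R=Ro.from_matrix(np.stack([np.cross(y,z),y,z],1))
    print(s,R.as_rotvec())
    for a in(1.6,2,2.3):
        e=((E('z',-.05)*E('y',a)).inv()*R*E('z',-np.pi/2)).as_euler('ZYZ');print(a,e)
E
```

```text
[[-0.941  0.338 -0.001]
 [ 0.338  0.941 -0.001]
 [ 0.    -0.001 -1.   ]]
1 [ 0.283 -2.342  0.117]
1.6 [-0.272  2.287 -1.96 ]
2 [-0.215  1.898 -1.849]
2.3 [-0.204  1.605 -1.786]
-1 [ 2.8    0.338 -1.16 ]
1.6 [-0.272  2.287  1.182]
2 [-0.215  1.898  1.292]
2.3 [-0.204  1.605  1.356]
```

```bash
cat > go.py <<'E'
import sys
from h import *
from bench import ctrl, cams
from scipy.spatial.transform import Rotation as Ro
np.set_printoptions(precision=4,suppress=True)
u=np.array([-.238,.9713,0]);xs=np.array([-.9713,-.238,0]);zz=(xs-[0,0,1])/2**.5
RT=Ro.from_matrix(np.stack([np.cross(u,zz),u,zz],1))
O=np.array([.5101,-.0938,0])-xs*.018   # lip edge at the blue switch, desk height
s=ctrl.read_state();R=Ro.from_rotvec(s["tcp_rot"])
def W(x,y,z):return O+x*xs+y*u+np.array([0,0,z])
x,y,z=map(float,sys.argv[1:4]);d=W(x,y,z)-s["tool_pos"]
p=s["tool_pos"]-O
print("now shelf xyz",p@xs,p@u,p[2],"F",s["force"],"q",s["joint_pos"])
print("tool move",R.inv().apply(d),np.linalg.norm(d),"turn",(R.inv()*RT).as_rotvec())
E
python3 jog.py '[{"trans":[0, 0, -0.06]}, {"trans":[0, 0, -0.06]}, {"trans":[0, 0, -0.06]}]' 0; python3 go.py -0.13 0 0.40
```

```text
t: 0.48
tool_pos: [0.2111, 0.5878, 0.4127]
tcp_rot: [-0.539, -3.095, 0.002]
force: [-0.7, -0.1, 0.4]
grip_width: 0.0322
grasp_force: 0.0
now shelf xyz 0.1462277842194722 0.7332043228842452 0.4126741496734231 F [-0.6511 -0.0525  0.3898] q [ 1.207   0.2773  1.4248 -0.      1.4405 -0.019 ]
tool move [-0.6352 -0.4587  0.0132] 0.7835906531513436 turn [ 0.2287  0.7621 -0.5547]
```

```bash
python3 jog.py '[{"trans":[-0.05, -0.036, 0]}, {"trans":[-0.05, -0.036, 0]}, {"trans":[-0.05, -0.036, 0]}, {"trans":[-0.05, -0.036, 0]}, {"trans":[-0.05, -0.036, 0]}]' 0; python3 jog.py '[{"trans":[-0.05, -0.036, 0]}, {"trans":[-0.05, -0.036, 0]}, {"trans":[-0.05, -0.036, 0]}, {"trans":[-0.05, -0.036, 0]}, {"trans":[-0.05, -0.036, 0]}]' |tail -1; python3 go.py -0.13 0 0.40
```

```text
t: 1.1
tool_pos: [0.3863, 0.3325, 0.4111]
tcp_rot: [-0.538, -3.095, 0.0]
force: [-0.5, 0.2, 0.4]
grip_width: -0.0001
grasp_force: 0.0
grasp_force: 0.0
now shelf xyz -0.07226210295877689 0.1553017849371669 0.41109460876538606 F [ 1.1663  0.9939 -0.2731] q [ 0.118   0.1787  1.5535  0.0002  1.4097 -1.1079]
tool move [-0.1339 -0.0976  0.011 ] 0.16605588680632524 turn [ 0.2298  0.7621 -0.5544]
```

```bash
python3 jog.py '[{"trans":[-0.048, -0.035, 0]}, {"trans":[-0.048, -0.035, 0]}, {"trans":[-0.038, -0.028, 0.011]}]'|tail -1; python3 jog.py '[{"turn_vec":[0.038, 0.127, -0.092]}, {"turn_vec":[0.038, 0.127, -0.092]}, {"turn_vec":[0.038, 0.127, -0.092]}, {"turn_vec":[0.038, 0.127, -0.092]}, {"turn_vec":[0.038, 0.127, -0.092]}]'|tail -1;python3 jog.py '[{"turn_vec":[0.038, 0.127, -0.092]}, {}]'|tail -1;  python3 go.py -0.13 0 0.082
```

```text
grasp_force: 0.0
grasp_force: 0.0
grasp_force: 0.0
now shelf xyz -0.1302263687270447 0.0023623685285629227 0.39652127109188007 F [-0.4293 -0.3735 -0.5725] q [-0.0209  0.7502  0.9001 -0.2346  2.25   -1.9056]
tool move [-0.2231 -0.0029  0.2217] 0.31453021748260757 turn [ 0.0025 -0.0038 -0.0003]
```

```bash
python3 jog.py '[{"trans":[-0.04, -0.001, 0.04]}, {"trans":[-0.04, -0.001, 0.04]}, {"trans":[-0.04, -0.001, 0.04]}]'|tail -1; python3 go.py -0.13 0 0.082; python3 - <<'E'
from bench import ctrl, cams
import cv2,numpy as np
a=[cams.read_camera(n)["image"] for n in("side","top")]
cv2.imwrite("pics/b.png",cv2.resize(np.vstack(a),(480,600)))
E
```

```text
grasp_force: 0.0
now shelf xyz -0.1297418680928679 -0.0016348018910903941 0.23013075689694526 F [0.311  0.3142 0.4864] q [-0.0264  0.8635  1.0456 -0.2006  1.9871 -1.8396]
tool move [-0.1043  0.0018  0.1052] 0.14814001749308198 turn [ 0.0032  0.0058 -0.005 ]
```

View pics/b.png

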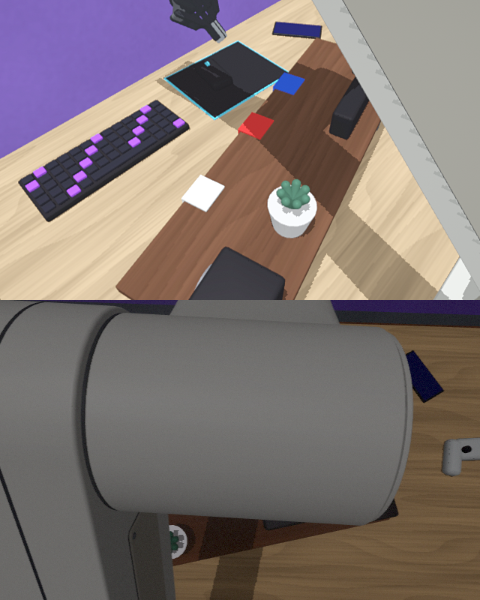

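The gripper is beyond the lip, with its fingers at about (220,35) in the side half of the picture, aimed at the blue switch. The forearm is well clear above the shelf. I'll carry on down.

```bash
python3 jog.py '[{"trans":[-0.035, 0, 0.035]}, {"trans":[-0.035, 0, 0.035]}, {"trans":[-0.034, 0.001, 0.034]}, {}]'|tail -1; python3 go.py 0.007 0 0.078; python3 - <<'E'
from bench import ctrl, cams
import cv2,numpy as np
a=cams.read_camera("side")["image"]
cv2.imwrite("pics/c.png",a)
E
```

```text
grasp_force: 0.0
now shelf xyz -0.12874805597689531 -8.481967209136507e-05 0.08283527900219735 F [ 0.316  -0.2858 -0.3243] q [-0.0246  1.0214  1.0774 -0.1884  1.8093 -1.8025]
tool move [ 0.0923 -0.0005  0.0996] 0.13583005255667574 turn [ 0.0037 -0.0022 -0.0022]
```

View pics/c.png

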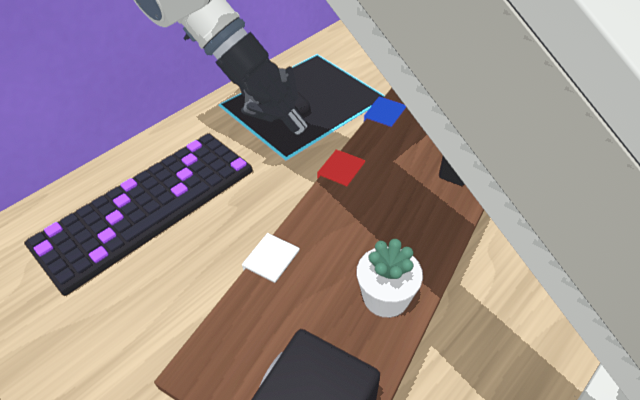

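The fingertips are at about (300,125), low in front of the lip and level with the blue plate. Next I'll slide them in under the lip.

```bash
python3 jog.py '[{"trans":[0.025, 0, 0.027]}, {"trans":[0.025, 0, 0.027]}, {"trans":[0.022, 0, 0.024]}, {}]'|tail -1; python3 go.py 0.007 0 0.078;  python3 jog.py '[{"trans":[0.01, 0, 0.011]}, {"trans":[0.01, 0, 0.011]}, {}]'|tail -4; python3 go.py 0.007 0 0.092
```

```text
grasp_force: 0.0
now shelf xyz -0.0240715685945461 -0.0008040132334734187 0.08341918512955655 F [ 0.4726  0.5034 -0.03  ] q [-0.0616  0.8864  1.3829 -0.2091  1.6292 -1.7967]
tool move [0.0183 0.0007 0.0257] 0.03155028419939073 turn [ 0.0021  0.0045 -0.004 ]
tcp_rot: [0.279, -2.347, 0.116]
force: [-0.1, -0.4, -0.6]
grip_width: -0.0001
grasp_force: 0.0
now shelf xyz 0.00415693784111763 -0.0005520040783388996 0.08017368668175916 F [-0.0948 -0.3899 -0.5833] q [-0.0725  0.86    1.4559 -0.2168  1.5815 -1.7958]
tool move [ 0.0103  0.0005 -0.0064] 0.012175858253760637 turn [ 0.0015  0.0048 -0.0032]
```

```bash
j(){ :; }; python3 jog.py '[{"trans":[0.003, 0, 0.003]}, {"trans":[0.003, 0, -0.003]}, {"trans":[0.003, 0, -0.003]}, {}]'|tail -1; python3 go.py 0.008 0 0.095; python3 jog.py '[{"trans":[0.002, 0, -0.002]}, {"trans":[0.002, 0, -0.002]}, {}]'|tail -1; python3 go.py 0.008 0 0.105
```

```text
grasp_force: 0.0
now shelf xyz 0.009644803580416835 1.8122168267405408e-05 0.08666892501073148 F [ 0.4293 -0.1223 -0.8014] q [-0.074   0.8466  1.4688 -0.2182  1.5849 -1.7983]
tool move [ 0.0047 -0.     -0.0071] 0.008491793308645282 turn [ 0.0019  0.0017 -0.0018]
grasp_force: 1.6
now shelf xyz 0.009961685085367043 0.00010434284044243559 0.09173105760381448 F [ 1.6084 -0.1018 -2.5877] q [-0.0741  0.8394  1.4696 -0.218   1.5915 -1.8   ]
tool move [ 0.008  -0.0001 -0.0108] 0.013413483617796363 turn [ 0.0022  0.0014 -0.0016]
```

Contact starts at about z = 0.091, as predicted. I'll push up to the hard stop, watching the force.

```bash
python3 jog.py '[{"trans":[0.002, 0, -0.002]}, {"trans":[0.002, 0, -0.002]}, {"trans":[0.002, 0, -0.002]}, {}]'|grep force; python3 go.py 0.008 0 0.105; python3 jog.py '[{"trans":[0.002, 0, -0.002]}, {"trans":[0.001, 0, -0.001]}, {}]'|grep force; python3 go.py 0.008 0 0.105
```

```text
force: [2.0, 0.1, -1.2]
grasp_force: 1.6
now shelf xyz 0.010041043810106256 9.299825446633945e-05 0.10077527496598435 F [ 1.979   0.1263 -1.2331] q [-0.0741  0.827   1.4697 -0.2183  1.6038 -1.8025]
tool move [ 0.0015 -0.0001 -0.0044] 0.004692581110705206 turn [ 0.0021  0.001  -0.0017]
force: [5.5, 0.7, -20.7]
grasp_force: 9.2
now shelf xyz 0.009730932931513574 0.00013956808336090375 0.10305834221834773 F [  5.4828   0.7214 -20.7222] q [-0.0741  0.8232  1.4699 -0.2177  1.6056 -1.8038]
tool move [ 0.0001 -0.0001 -0.0026] 0.00260452771959879 turn [ 0.0023  0.0029 -0.0013]
```

```bash
python3 jog.py '[{"trans":[0.0005, 0, -0.0005]}, {}]'|grep force; python3 go.py 0.008 0 0.105; python3 - <<'E'
from bench import ctrl, cams
import cv2
a=cams.read_camera("side")["image"]
cv2.imwrite("pics/d.png",cv2.resize(a[40:190,250:450],(800,600)))
E
```

```text
force: [4.6, 0.9, -24.2]
grasp_force: 10.6
now shelf xyz 0.009690927856949009 0.00016299765672242537 0.10318644021331795 F [  4.5631   0.9285 -24.2453] q [-0.0741  0.8229  1.47   -0.2176  1.6055 -1.804 ]
tool move [ 0.0001 -0.0002 -0.0025] 0.0024845076174386483 turn [ 0.0024  0.0032 -0.0011]
```

View pics/d.png

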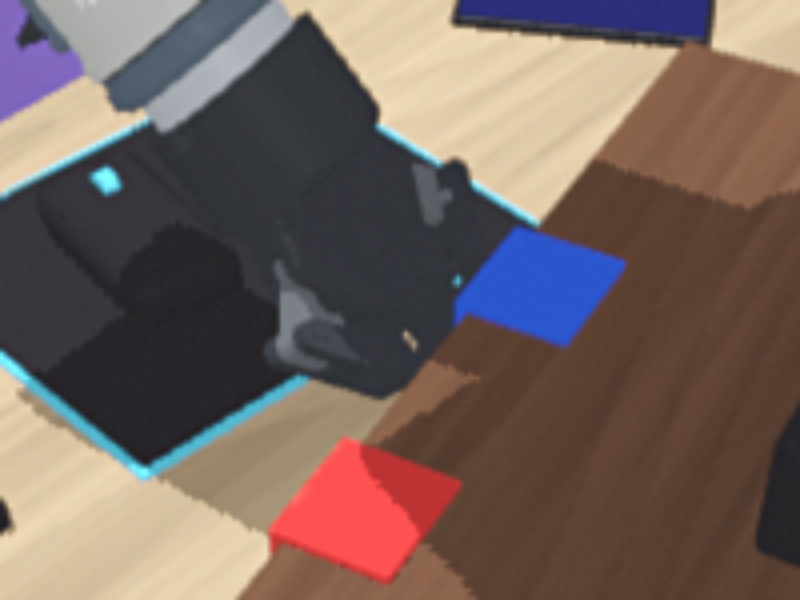

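The fingers are under the blue clip, whose plate is at about (540,285) in the crop. The hand is clear of the red plate at (365,510). I'll check where the load acts, then back out.

```bash
python3 - <<'E'
from bench import ctrl, cams
import numpy as np
from scipy.spatial.transform import Rotation as Ro
s=ctrl.read_state();R=Ro.from_rotvec(s["tcp_rot"]).inv();print(R.apply(s["force"]),R.apply(s["wrist_torque"]),s["wrist_torque"])
E
python3 jog.py '[{"trans":[-0.004, 0, 0.004]}, {"trans":[-0.004, 0, 0.004]}, {}]'|grep force; python3 go.py -0.12 0 0.085
```

```text
[-21.23178787  -0.47755492  13.78605816] [ 0.17146309 -3.76828095  0.01344225] [ 0.76030898 -3.69321453  0.10778817]
force: [-0.3, -0.7, 0.1]
grasp_force: 0.0
now shelf xyz 0.010909274999532072 8.432971082017113e-05 0.09460894479569987 F [-0.3323 -0.6604  0.0806] q [-0.0743  0.836   1.4704 -0.2187  1.597  -1.8006]
tool move [-0.0992  0.0003 -0.0859] 0.1312651663336952 turn [ 0.0023 -0.0016 -0.0018]
```

The load acted at the fingertip, against a hard stop. At z = 0.0946, above the first contact height, the fingers now feel nothing, so the paddle stayed up. I'll retreat.

```bash
python3 jog.py '[{"trans":[-0.004, 0, 0.004]}, {"trans":[-0.015, 0, -0.015]}, {"trans":[-0.025, 0, -0.025]}, {"trans":[-0.03, 0, -0.03]}, {"trans":[-0.03, 0, -0.03]}]'|grep force; python3 jog.py '[{"trans":[0.03, 0, -0.03]}, {"trans":[0.03, 0, -0.03]}, {"trans":[0.03, 0, -0.03]}, {"trans":[0.03, 0, -0.03]}, {}]'; python3 - <<'E'
from bench import ctrl, cams
import cv2
cv2.imwrite("pics/e.png",cams.read_camera("side")["image"])
E
```

```text
force: [0.4, -0.2, -0.4]
grasp_force: 0.0
t: 8.55
tool_pos: [0.6564, -0.0588, 0.2624]
tcp_rot: [0.279, -2.35, 0.117]
force: [0.8, 0.0, -0.4]
grip_width: 0.0001
grasp_force: 0.0
```

View pics/e.png

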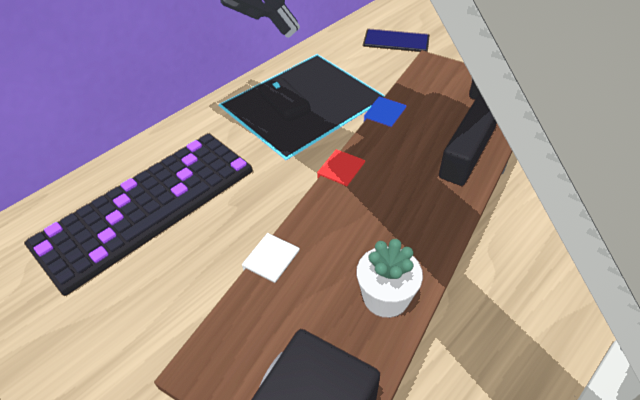

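The hand is clear, at about (290,20), and the shelf, the plates and the ornaments are where they were at the start.

```bash
python3 -c "
from bench import ctrl, cams
print(ctrl.job_done())"
```

```text
the job is handed in; nothing more can be done
None
```

I pushed the blue paddle up to its hard stop (about 24 N at the fingertip), withdrew the hand and handed the job in at about 8.6 s; I did not touch the red or white switch, but the wall lights were out of camera view, so I judged success by force and position.

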